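# Seat a round nut in its pocket along a fence

### The job

Gently nudge the loose round nut across the steel slide plate until it lies against the aluminium fence at the back, then slide it along the fence until it drops into the pocket. Then press it down from above until it is fully home, flat, with the pocket's ejector bottomed, and leave it there. Keep it down on the plate all the way, without lifting it, and never load it with more than 30 N.

Things in the scene. Friction and masses are not known exactly. Their poses are not given: they have to be found in the camera images.
- nut: loose round steel nut, closed flat top, four drawn spanner slots (touch it as a smooth cylinder), 40 mm across, 16 mm high, 0.13 to 0.21 kg, oiled: friction 0.2 to 0.3 on plate and fence. Origin: centre of its underside, z up. Starts flat on the slide plate, 30 to 55 mm short of the fence, on the guide's -y side of the pocket. Over 30 N on it from the fingers (pushing or squeezing) fails.
- guide: fixed rigid aluminium fence bar, 330 mm long (y), 22 mm wide, 26 mm high, two bolt heads on top (34 mm high). Frame: origin at worktop height, 45 mm in front of the fence's front face, at mid-length; z up, +x towards the fence and away from the robot, +y to the left; yaw within 0.25. Front face: plane x = +45 mm; a nut touching it has its centre at x = +25 mm.
- plate_top (a point): a point of the guide's frame (x = -12.5, y = 0, z = 16 mm) on top of the fixed rigid flat steel slide plate in front of the fence: top at z = 16 mm, x from -70 to +45 mm, 300 mm long in y, its other three edges open. The plate is clamped up to 25 mm either way along the fence and its own position, with the pocket in it, is NOT measured.
- pocket_range (a point): guide frame (25, 40, 16) mm: middle of where the plate's round pocket (43 mm across, 12 mm deep) can be. True centre: same x, z, but up to 25 mm off either way along y; find it by feel or sight. A nut slid along the fence drops in by 7 mm (top at z = 25 mm), then meets the rigid wall; push low and lightly or it can tip. Fully home its underside is at z = 4, top at 20 mm.
- ejector (a joint): how far the brass ejector disc (26 mm across, in the pocket's floor) is pressed down, m. 0 = up, 5 mm above the floor (start); 0.005 = bottomed on the rigid floor. No spring: held by 6 N of friction, so it carries the nut's weight, sinks under about 6 N more from above and stays where it is left.
Things that resemble listed ones, but are neither listed nor needed, are in the scene too. Of the things like the nut, leave any that is purple; of the rest the smaller one is meant.

How it is judged (in metres and radians):
On the way, in this order (a step that is already met when the one before it is completed fails the run):
1. the nut lies flat on the plate against the fence (within 2 mm) (x of nut in the frame of guide above 0.023 m and z of nut in the frame of guide above 0.0145 m), for 0.1 s.
2. the nut has dropped into the pocket, onto the ejector (z of nut in the frame of guide between 0.002 and 0.0105 m and angle between nut's own z axis and vertical below 0.08 rad), for 0.1 s.
3. the nut is pressed down and the ejector is bottomed (value of joint ejector above 0.004 m), for 0.1 s.
At the end, for the whole second after the job is handed in: The nut rests at the bottom of the pocket (underside within 1.5 mm of its seated height), flat within 3 degrees and at rest, with the ejector pressed down by at least 4 of its 5 mm (value of joint ejector above 0.004 m and z of nut in the frame of guide between 0.002 and 0.0055 m and x of nut in the frame of guide between 0.021 and 0.029 m and angle between nut's own z axis and vertical below 0.06 rad and linear speed of nut below 0.01 m/s); the robot touches nothing.
It fails at once if the fingers load the nut with more than 30 N (contact force between the fingers and nut above 30 N).
It fails at once if the nut is lifted (more than 10 mm above the plate) (z of nut in the frame of guide above 0.026 m).
It fails at once if the nut falls off the plate or is turned over (z of nut in the frame of guide below 0.001 m or angle between nut's own z axis and vertical above 0.8 rad).
It also fails if it takes over 53 s, if anything falls off the work surface, if the arm or the gripper's body presses on something with over 40 N, if the wrist force passes 120 N, or if a joint passes its speed limit or range.

### The arm

A 6-joint arm with a two-finger parallel gripper is mounted at the origin on a cart in front of the work surface, level with it; the furniture and walls round the work are solid. World frame = base frame: x ahead of the robot, y to its left, z up, the work surface at z = 0. Lengths are in m, angles in degrees, forces in N, time in s.
With the tool pointing down it reaches from about 0.3 to 0.75 m from the base axis. Payload 8.5 kg.
Tool frame: the origin (TCP) lies midway between the tips of the shut fingers; the grasp point (between the pads) lies 19 mm behind it (env.grip_depth is the distance from the TCP to the grasp point, in m); y points along the fingers, x is the direction in which the jaws open and shut, and the axes are right-handed (so a half turn about y gives the same grasp; the last joint's range is limited). The gripper opens to 85 mm and grips with 20 to 120 N. Pads are 22 mm wide; open, the fingers measure 114 mm over their backs; the gripper's body (76 mm by 85 mm) begins 54 mm behind the grasp point. The pads swing forward as they close: fully open they stand 13 mm farther back than shut.
Start: joints at [-88.596, 21.807, 74.336, -0, 83.858, -12.336], TCP at [0.131, -0.534, 0.231] pointing down, gripper open.
Joint ranges: [-178.18, 178.18], [-50.72, 133.34], [12.68, 142.11], [-81.47, 261.47], [9.98, 163.14], [-165.26, 165.26]. Speed limits (degrees/s): [136.94, 136.94, 180, 180, 180, 180].

### API

Orientations are given as a 3x3 rotation matrix whose columns are the frame's x, y, z axes.
In Python, from rig import env gives the robot as it stands.
- The arm moves only by the shell command python3 -m inch 'ROWS' [FORCE]. ROWS is JSON, a list that holds one entry, the list of rows, each a list of 7 numbers: the gripper command: -1 is shut, 1 is fully open, values between are in proportion, then the shift along the world's x, y, z in cm, then the turn, a rotation vector about the world's x, y, z in degrees. In form: [[[grip, dx, dy, dz, rx, ry, rz], ...]]. A call has 1 to 20 rows; each row is the pose to reach, as a shift and turn from the pose commanded when the call began; what a row does not reach only later rows make up. A row lasts 1/8 s, in which the tool goes at most 62.5 mm and 10.7 degrees, less where a joint would pass 70% of its speed; a pose out of reach is approached as far as the arm can. A call with a gripper value outside its range is refused whole. The fingers move at their own pace and stop on an object; FORCE is the grip in N (left out, the last holds). Time passes only in rows, so rows that repeat a pose let the fingers close. It gives the time, the measured TCP pose, the force and the opening at its end, in the units of the state.
- env.observe(): the state, without advancing time (a new reading comes with each control period).
- env.get_image(name): name is "scene" or "side" or "wrist"; returns a dict with "frame" (480x640x3 uint8, red, green, blue), "mtx" (3x3 intrinsics, pixels), "rvec" (rotation vector, rad) and "tvec" (3), from world to camera coordinates, as OpenCV has them. Camera axes: x right, y down, z forward; pixel columns grow to the right and rows downward; lengths in m; the calibration is good to about 2 mm. The wrist camera is an equidistant fisheye: a pixel r from the principal point sees the ray r / f radians off the axis. A picture is of the moment at which its call begins. There is no depth.
- env.close_job(): hands the job in, once; it reports no verdict.
The state is a dict: "time_s": time; "q": joint angles; "qvel": joint speeds; "joint_efforts": joint torques, N m; "position": TCP position; "tool_rot": TCP orientation; "ft_force": force on the tool from outside, world axes, zero at the start; "wrist_torque": the same for the moment, N m; "grip_width": finger opening in m.
Only numpy, scipy, OpenCV 4.12 (cv2) and the standard library are available. Lean on these libraries where they do the work, as an engineer would, in place of code of your own. Each camera call takes 0.05 s, during which the arm holds its last target.

## Working session

There is one attempt and no reset: what is moved stays moved. The work goes in short steps, Python scripts to look and compute and a shell command to move; the robot and the scene stay as the last step left them, time stands still between calls to the robot, and variables do not carry over. Pictures are saved under pics/ and viewed, and the job is handed in when it is done.

```bash
ls; mkdir -p pics
python3 - <<'E'
from rig import env
import cv2
o=env.observe()
print({k:o[k] for k in o})
for n in ["scene","side","wrist"]:
    d=env.get_image(n); cv2.imwrite(f"pics/{n}0.png",d["frame"][:,:,::-1]); print(n,d["mtx"],d["rvec"],d["tvec"])
    import pickle; pickle.dump(d,open(f"pics/{n}0.pkl","wb"))
E
```

```text
pics
{'time_s': 0.0, 'q': array([-8.85969906e+01,  2.18416884e+01,  7.43862580e+01,  1.31570119e-03,
        8.38582992e+01, -1.23360816e+01]), 'qvel': array([-0.12724688,  0.03741273, -0.03714623, -0.01180445,  0.17802507,
       -0.01996797]), 'joint_efforts': array([-1.27780040e-03, -4.48457658e+01, -2.31280643e+01, -2.48087417e-04,
        4.65825447e-03, -1.11005596e-05]), 'position': array([ 0.13061875, -0.53395453,  0.23069638]), 'tool_rot': array([[ 2.37498532e-01, -1.40313334e-05,  9.71387897e-01],
       [-9.71386792e-01,  1.50537532e-03,  2.37498284e-01],
       [-1.46563579e-03, -9.99998867e-01,  3.43894578e-04]]), 'ft_force': array([0.46509977, 0.16505837, 0.20917983]), 'wrist_torque': array([ 0.01279207,  0.02019603, -0.01735875]), 'grip_width': 0.08523128390691939}
scene [[567.00706332   0.         320.17605957]
 [  0.         567.00706332 236.14987684]
 [  0.           0.           1.        ]] [ 2.11867378 -0.48812022  0.26581783] [-0.46708851  0.14338828  0.69216883]
side [[469.43597882   0.         317.51822844]
 [  0.         469.43597882 237.88937267]
 [  0.           0.           1.        ]] [ 0.79232722 -2.52842028  1.17867219] [0.4142206  0.23812102 0.63670097]
wrist [[371.64829954   0.         319.80870736]
 [  0.         371.64829954 236.22589029]
 [  0.           0.           1.        ]] [-2.29770434  1.80472577  0.24356528] [-0.54989704 -0.0342298   0.37763414]
```

View pics/scene0.png

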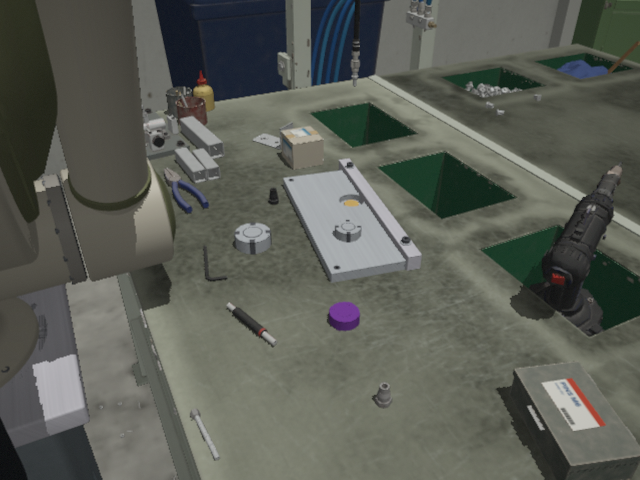

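View pics/side0.png

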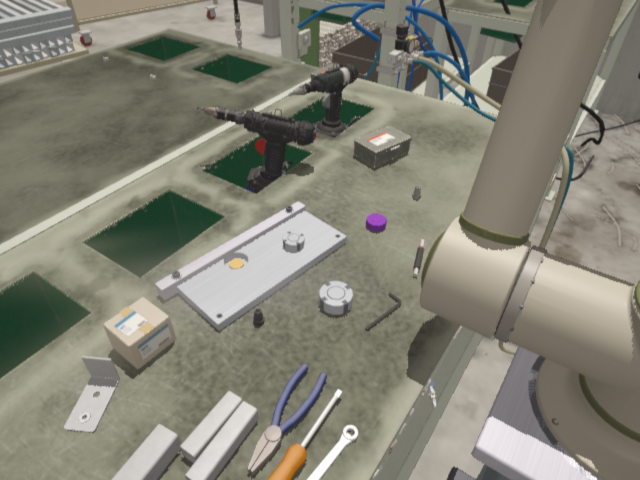

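View pics/wrist0.png

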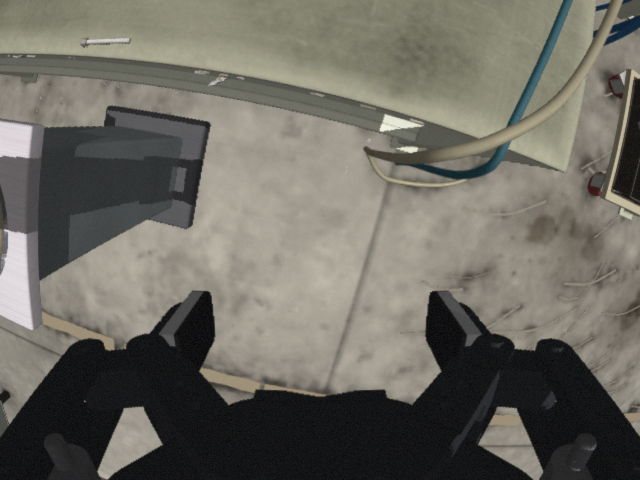

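The nut sits on the plate at scene (347,230) and side (293,241). The brass ejector and pocket are visible at scene (349,202) and side (236,263). The big nut (scene 253,237) and the purple one (344,316) are decoys. I'll zoom in next.

Run:
```python
import cv2,numpy as np
a=cv2.imread("pics/scene0.png")[150:285,275:430]; b=cv2.imread("pics/side0.png")[195:330,150:355]
cv2.imwrite("pics/sc_c.png",cv2.resize(a,None,fx=4.4,fy=4.4,interpolation=cv2.INTER_CUBIC)); cv2.imwrite("pics/si_c.png",cv2.resize(b,None,fx=3.9,fy=3.9,interpolation=cv2.INTER_CUBIC))
```

```text
(no output)
```

View pics/sc_c.png

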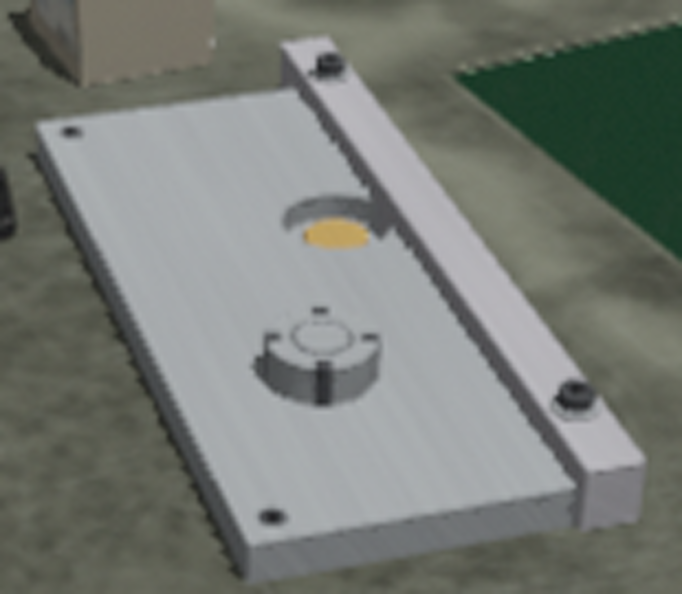

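View pics/si_c.png

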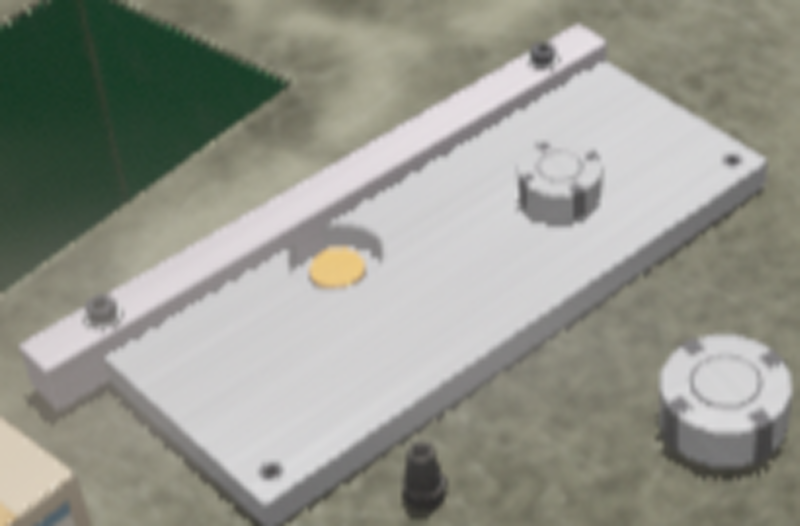

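```bash
cat > h.py <<'E'
import cv2,numpy as np,pickle
def ray(d,uv):
    R=cv2.Rodrigues(d["rvec"])[0]; t=d["tvec"].reshape(3)
    p=cv2.undistortPoints(np.array([[uv]],float),d["mtx"],None)[0,0]
    return -R.T@t, R.T@np.array([p[0],p[1],1.])
def onz(d,uv,z):
    o,v=ray(d,uv); return (o+v*(z-o[2])/v[2])
def tri(d1,u1,d2,u2):
    o1,v1=ray(d1,u1);o2,v2=ray(d2,u2)
    s=np.linalg.lstsq(np.c_[v1,-v2],o2-o1,rcond=None)[0]
    a=o1+v1*s[0];b=o2+v2*s[1]; return (a+b)/2,np.linalg.norm(a-b)
E
python3 - <<'E'
from h import *
np.set_printoptions(precision=4,suppress=True)
sc=pickle.load(open("pics/scene0.pkl","rb"));si=pickle.load(open("pics/side0.pkl","rb"))
S=lambda x,y:((x+.5)/4.4-.5+275,(y+.5)/4.4-.5+150); D=lambda x,y:((x+.5)/3.9-.5+150,(y+.5)/3.9-.5+195)
L=[("fenceNearFrontTop -y",S(585,470),None,.026),("fenceNearBackTop",S(645,462),D(605,43),.026),("fenceBackFar",S(332,38),D(22,346),.026),
("fencefrontFar",S(283,45),D(45,370),.026),("nuttop",S(322,337),D(560,166),.032),("plate a",S(38,123),D(268,500),.016),("plate b",S(248,547),D(767,160),.016),("platefence b",S(576,488),D(610,65),.016),("platefence a",None,D(108,357),.016),("bolt1",S(330,62),D(102,303),.034),("bolt2",S(577,388),D(541,47),.034),("hole1",S(70,131),D(270,470),.016),("hole2",S(272,516),D(732,160),.016)]
for n,a,b,z in L:
    print(n,onz(sc,a,z)[:2] if a else None,onz(si,b,z)[:2] if b else None,*(tri(sc,a,si,b) if a and b else ()))
for d,n in((sc,"sc"),(si,"si")):
    h=cv2.cvtColor(d["frame"],cv2.COLOR_RGB2HSV); m=cv2.inRange(h,(12,90,120),(30,255,255))
    w=np.zeros_like(m); 
    if n=="sc": w[180:220,320:380]=1
    else: w[245:280,210:260]=1
    m=m*w; ys,xs=np.nonzero(m); c=max(cv2.findContours(m,0,1)[0],key=len); print(n,len(xs),xs.mean(),ys.mean(),cv2.fitEllipse(c),onz(d,(xs.mean(),ys.mean()),.009))
E
```

```text
fenceNearFrontTop -y [ 0.6075 -0.1085] None
fenceNearBackTop [ 0.6278 -0.1133] [ 0.6086 -0.1078] [ 0.62   -0.1159  0.0237] 0.01487699536256092
fenceBackFar [0.6858 0.209 ] [0.6839 0.2118] [0.6863 0.2107 0.0245] 0.0014725529215796214
fencefrontFar [0.6634 0.2121] [0.6651 0.2157] [0.6655 0.2152 0.0247] 0.001158039582220448
nuttop [ 0.5633 -0.0082] [ 0.564  -0.0095] [ 0.5632 -0.0088  0.0326] 0.0005497194176520043
plate a [0.5471 0.2095] [0.5469 0.2078] [0.5465 0.2081 0.0168] 8.90645451230792e-05
plate b [ 0.495  -0.0857] [ 0.496  -0.0863] [ 0.4953 -0.0858  0.0163] 0.0008161465681988689
platefence b [ 0.6076 -0.1045] [ 0.6032 -0.1047] [ 0.6053 -0.1058  0.0161] 0.0034131848411578037
platefence a None [0.658  0.1897]
bolt1 [0.6661 0.1751] [0.6685 0.1791] [0.6687 0.1786 0.0325] 0.001662754776171516
bolt2 [ 0.6245 -0.0764] [ 0.6267 -0.0774] [ 0.6253 -0.0763  0.0344] 0.001669776367256855
hole1 [0.5563 0.1973] [0.5571 0.196 ] [0.5562 0.1965 0.0167] 0.0006840473737644024
hole2 [ 0.5096 -0.0744] [ 0.5099 -0.0765] [ 0.5091 -0.0754  0.017 ] 0.00030530520635917293
sc 62 350.9516129032258 202.82258064516128 ((350.9886779785156, 202.77175903320312), (4.9418535232543945, 12.854596138000488), 92.65059661865234) [0.6212 0.086  0.009 ]
si 98 235.87755102040816 263.265306122449 ((235.84417724609375, 263.2143249511719), (8.50200080871582, 12.668047904968262), 85.931884765625) [0.6212 0.0863 0.009 ]
```

```bash
python3 - <<'E'
from h import *
sc=pickle.load(open("pics/scene0.pkl","rb"));si=pickle.load(open("pics/side0.pkl","rb"))
print(onz(sc,(253,232),.025),onz(si,(336,293),.025), onz(si,(376,220),.02))
E
python3 -m inch '[[[-0.53,3,4,0,0,0,0],[-0.53,6,8,0,0,0,-3],[-0.53,9,12,0,0,0,-6],[-0.53,12,16,0,0,0,-9],[-0.53,15,20.5,0,0,0,-12],[-0.53,18,25,0,0,0,-15],[-0.53,21,29.5,0,0,0,-18],[-0.53,24.5,34,0,0,0,-21],[-0.53,28,39,-1,0,0,-23.7],[-0.53,32,44,-4,0,0,-23.7],[-0.53,36,49,-7,0,0,-23.7],[-0.53,38.8,53.3,-10,0,0,-23.7],[-0.53,38.8,53.3,-13,0,0,-23.7],[-0.53,38.8,53.3,-13,0,0,-23.7],[-0.53,38.8,53.3,-13,0,0,-23.7]]]'
```

```text
[0.42926787 0.05012639 0.025     ] [0.42722426 0.05702169 0.025     ] [ 0.47113585 -0.15682348  0.02      ]
time_s: 2.02
position: [0.5189, -0.002, 0.1025]
tool_rot: [[-0.174, 0.001, 0.985], [-0.985, -0.0, -0.174], [0.0, -1.0, 0.001]]
ft_force: [-0.2, -0.7, -0.3]
grip_width: 0.0202
```

```bash
cat > snap.py <<'E'
import sys,cv2,pickle
from rig import env
for n in sys.argv[2:]:
    d=env.get_image(n); cv2.imwrite(f"pics/{n}{sys.argv[1]}.png",d["frame"][:,:,::-1]); pickle.dump(d,open(f"pics/{n}{sys.argv[1]}.pkl","wb"))
E
python3 snap.py 1 wrist side
```

```text
(no output)
```

View pics/wrist1.png

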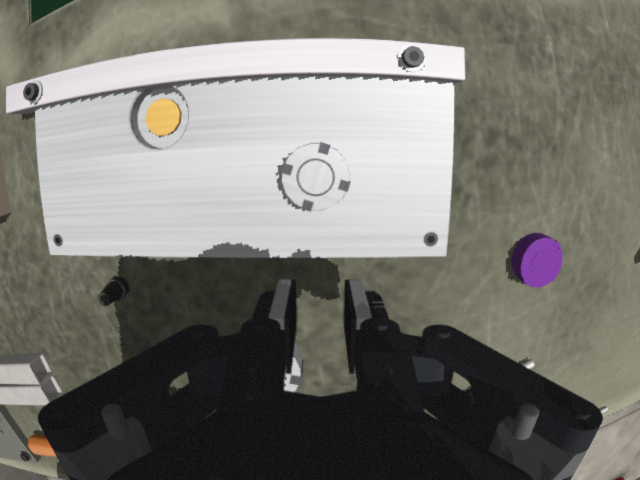

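View pics/side1.png

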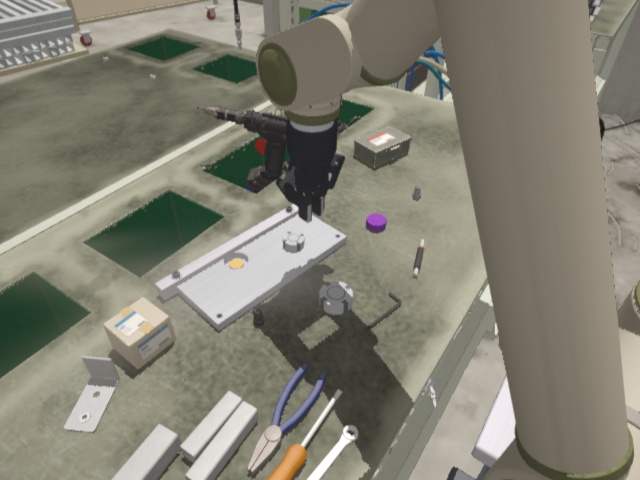

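The wrist view shows the fence level across the top, the nut ring at (315,177) and the ejector at (163,117). The bolts are at (31,91) and (412,57), and the fingers sit below at x≈290–350. I'll cross-check these with fisheye rays.

```bash
cat >> h.py <<'E'
def wz(d,uv,z):
    K=d["mtx"];R=cv2.Rodrigues(d["rvec"])[0]; t=d["tvec"].reshape(3)
    x=(uv[0]-K[0,2])/K[0,0];y=(uv[1]-K[1,2])/K[1,1];r=np.hypot(x,y)
    v=R.T@np.array([np.sin(r)*x/r,np.sin(r)*y/r,np.cos(r)]);o=-R.T@t
    return o+v*(z-o[2])/v[2]
G0=np.array([.592,.0607]);GX=np.array([.985,-.1735]);GY=np.array([.1735,.985])
def g(p): p=np.asarray(p)[:2]-G0; return np.array([p@GX,p@GY])*1000
E
python3 - <<'E'
from h import *
np.set_printoptions(precision=4,suppress=True)
d=pickle.load(open("pics/wrist1.pkl","rb"))
for n,uv,z in [("nut",(315,177),.032),("ej",(163,117),.009),("bolt+",(31,91),.034),("bolt-",(412,57),.034),("hole1",(58,240),.016),("hole2",(431,239),.016),("fence front -y",(464,78),.026),("fence front +y",(8,112),.026),("fenceline",(300,78),.016)]:
    p=wz(d,uv,z); print(n,p,g(p))
print(g([.6673,.177]),g([.6253,-.0766]),"tcp",g([.5189,-.002]))
h=cv2.cvtColor(d["frame"],cv2.COLOR_RGB2HSV); m=cv2.inRange(h[:,:500],(12,90,120),(30,255,255));m[200:]=0
c=max(cv2.findContours(m,0,1)[0],key=len);e=cv2.fitEllipse(c);print(e,g(wz(d,e[0],.009)))
E
```

```text
nut [ 0.5622 -0.0074  0.032 ] [-17.5754 -72.2196]
ej [0.6196 0.0852 0.009 ] [22.9387 28.8752]
bolt+ [0.6663 0.1763 0.034 ] [ 53.1515 126.7693]
bolt- [ 0.6226 -0.0742  0.034 ] [  53.5921 -127.5732]
hole1 [0.555  0.1963 0.016 ] [-59.9567 127.1339]
hole2 [ 0.5081 -0.075   0.016 ] [ -59.1043 -148.2553]
fence front -y [ 0.6084 -0.1074  0.026 ] [  45.2876 -162.7607]
fence front +y [0.6629 0.2123 0.026 ] [ 43.5524 161.6288]
fenceline [ 0.6226 -0.0087  0.016 ] [ 42.1438 -63.0453]
[ 53.9925 127.62  ] [  56.622 -129.463] tcp [-61.125  -74.4423]
((162.90663146972656, 116.76266479492188), (33.38056945800781, 36.740150451660156), 25.88894271850586) [23.1051 28.9412]
```

```bash
python3 -m inch '[[[-0.53,0,0,-3,0,0,0],[-0.53,0,0,-6,0,0,0],[-0.53,0,0,-7.6,0,0,0],[-0.53,0,0,-8,0,0,0],[-0.53,0,0,-8,0,0,0]]]'; python3 snap.py 2 wrist side
python3 - <<'E'
import cv2
b=cv2.imread("pics/side2.png")[195:330,200:355]
cv2.imwrite("pics/si2_c.png",cv2.resize(b,None,fx=4,fy=4,interpolation=cv2.INTER_CUBIC))
E
```

```text
time_s: 2.75
position: [0.5191, -0.0017, 0.0223]
tool_rot: [[-0.174, 0.001, 0.985], [-0.985, -0.0, -0.174], [0.0, -1.0, 0.002]]
ft_force: [0.2, -0.3, 0.0]
grip_width: 0.0202
```

View pics/wrist2.png

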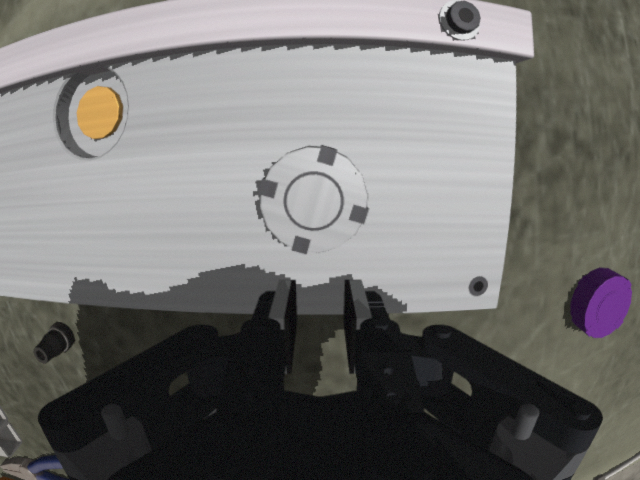

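View pics/si2_c.png

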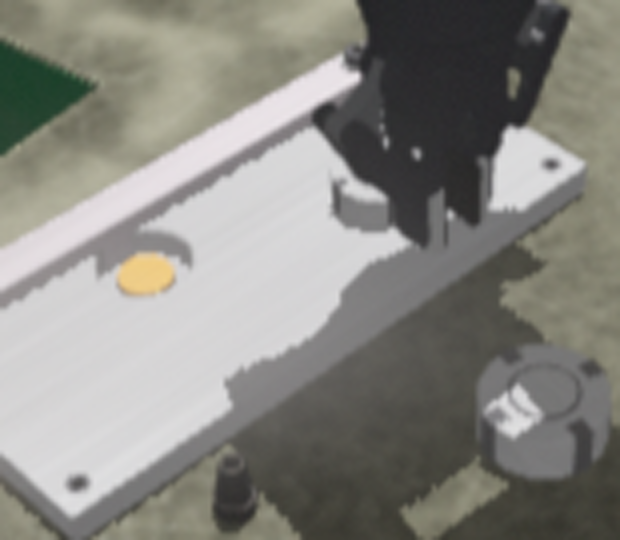

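The nut is nearly centred in front of the gap: nut centre x≈314, gap middle x≈320. I'll lower 2 mm and push along guide +x.

```bash
python3 -m inch '[[[-0.53,0.2,-0.03,-0.2,0,0,0],[-0.53,0.7,-0.12,-0.2,0,0,0],[-0.53,1.18,-0.21,-0.2,0,0,0],[-0.53,1.48,-0.26,-0.2,0,0,0],[-0.53,1.77,-0.31,-0.2,0,0,0],[-0.53,2.07,-0.36,-0.2,0,0,0],[-0.53,2.36,-0.42,-0.2,0,0,0],[-0.53,2.66,-0.47,-0.2,0,0,0],[-0.53,2.96,-0.52,-0.2,0,0,0],[-0.53,3.25,-0.57,-0.2,0,0,0],[-0.53,3.55,-0.62,-0.2,0,0,0],[-0.53,3.84,-0.68,-0.2,0,0,0],[-0.53,4.14,-0.73,-0.2,0,0,0],[-0.53,4.43,-0.78,-0.2,0,0,0],[-0.53,4.73,-0.83,-0.2,0,0,0],[-0.53,4.92,-0.87,-0.2,0,0,0],[-0.53,4.92,-0.87,-0.2,0,0,0]]]'; python3 snap.py 3 wrist
```

```text
time_s: 4.97
position: [0.568, -0.01, 0.0193]
tool_rot: [[-0.173, 0.0, 0.985], [-0.985, -0.0, -0.173], [-0.0, -1.0, 0.0]]
ft_force: [0.7, 0.5, -0.6]
grip_width: 0.0197
```

View pics/wrist3.png

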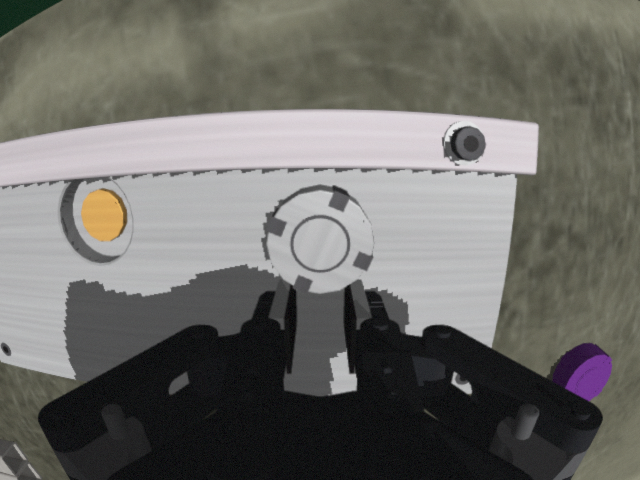

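Run:
```python
from h import *
d=pickle.load(open("pics/wrist3.pkl","rb"))
print("nut",g(wz(d,(320,244),.032)),"tcp",g([.568,-.010]),"fence",[g(wz(d,(x,172),.016)) for x in (250,320,400)], "bolt",g(wz(d,(465,144),.034)))
```

```text
nut [ 16.77939925 -74.35768   ] tcp [-11.37355 -73.8035 ] fence [array([ 41.68666355, -46.67519123]), array([ 41.3792582 , -74.37514307]), array([  41.77011015, -106.15791033])] bolt [  54.40457631 -126.1719691 ]
```

```bash
python3 -m inch '[[[-0.53,0.2,-0.03,0,0,0,0],[-0.53,0.3,-0.05,0,0,0,0],[-0.53,0.4,-0.07,0,0,0,0],[-0.53,0.4,-0.07,0,0,0,0]]]'; python3 -m inch '[[[-0.53,0.05,-0.01,0,0,0,0],[-0.53,0.1,-0.02,0,0,0,0]]]';python3 -m inch '[[[-0.53,0.05,-0.01,0,0,0,0]]]'
```

```text
time_s: 5.52
position: [0.5719, -0.0107, 0.0193]
tool_rot: [[-0.173, 0.0, 0.985], [-0.985, -0.0, -0.173], [-0.0, -1.0, 0.0]]
ft_force: [0.8, -0.6, -0.2]
grip_width: 0.02
time_s: 5.78
position: [0.5728, -0.0108, 0.0193]
tool_rot: [[-0.173, -0.0, 0.985], [-0.985, 0.0, -0.173], [0.0, -1.0, -0.0]]
ft_force: [-0.6, 0.3, 0.5]
grip_width: 0.0197
time_s: 5.9
position: [0.5733, -0.011, 0.0193]
tool_rot: [[-0.173, -0.0, 0.985], [-0.985, 0.0, -0.173], [-0.0, -1.0, -0.0]]
ft_force: [-0.8, 0.2, 1.1]
grip_width: 0.0199
```

```bash
for i in 1; do python3 -m inch '[[[-0.53,0.05,-0.01,0,0,0,0],[-0.53,0.05,-0.01,0,0,0,0]]]'; done | grep -E "pos|ft"; python3 -m inch '[[[-0.53,0.05,-0.01,0,0,0,0],[-0.53,0.05,-0.01,0,0,0,0]]]' | grep -E "pos|ft"; python3 snap.py 4 wrist;  python3 - <<'E'
import cv2
b=cv2.imread("pics/wrist4.png")[150:300,220:420]
cv2.imwrite("pics/w4_c.png",cv2.resize(b,None,fx=3.9,fy=3.9,interpolation=cv2.INTER_CUBIC))
E
```

```text
position: [0.5739, -0.0111, 0.0193]
ft_force: [-0.3, -0.3, -0.8]
position: [0.5744, -0.0112, 0.0193]
ft_force: [0.3, -0.3, -0.1]
```

View pics/w4_c.png

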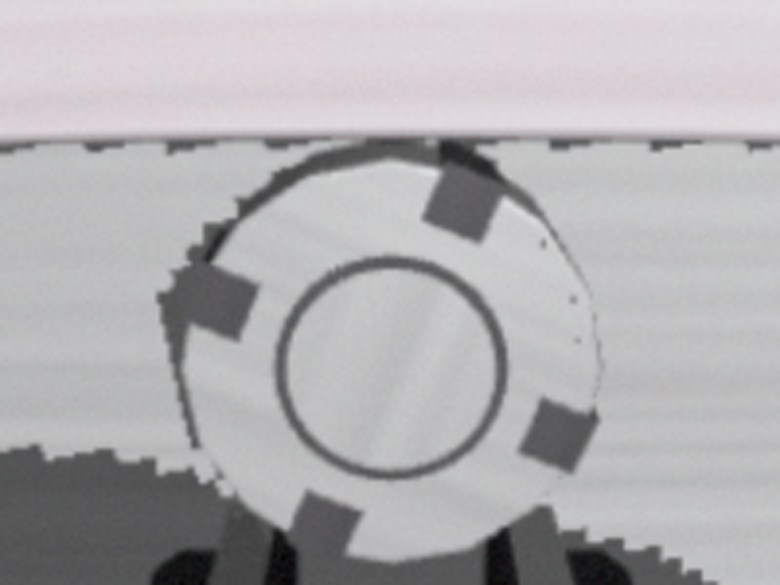

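```bash
python3 -m inch '[[[-0.53,0.05,-0.01,0,0,0,0],[-0.53,0.05,-0.01,0,0,0,0]]]'| grep -E "pos|ft";  python3 -m inch '[[[-0.53,0.05,-0.01,0,0,0,0],[-0.53,0.05,-0.01,0,0,0,0]]]' | grep -E "pos|ft"
```

```text
position: [0.5749, -0.0113, 0.0193]
ft_force: [0.2, 0.1, 0.7]
position: [0.5752, -0.0113, 0.0193]
ft_force: [-0.9, -0.1, 0.6]
```

```bash
python3 -m inch '[[[-0.53,0.04,-0.01,0,0,0,0],[-0.53,0.04,-0.01,0,0,0,0]]]'| grep -E "pos|ft"
```

```text
position: [0.5754, -0.0113, 0.0192]
ft_force: [-2.9, 0.7, 1.5]
```

```bash
python3 -m inch '[[[-0.53,0.04,-0.01,0,0,0,0],[-0.53,0.04,-0.01,0,0,0,0]]]'| grep -E "pos|ft"
```

```text
position: [0.5755, -0.0114, 0.0192]
ft_force: [-6.0, -0.4, 1.1]
```

The nut is seated against the fence at about 6 N. I'll back off, lift, shut the fingers and go to its −y side with a 6° tilt of the tool towards the fence.

```bash
python3 -m inch '[[[-0.53,0,0,0,0,0,0],[-0.53,-0.5,0.08,0,0,0,0],[-0.53,-1,0.17,0,0,0,0],[-0.53,-1,0.17,2,0,0,0],[-1,-1,0.17,5,0,0,-3],[-1,0.5,-2.4,5,0,0,-6],[-1,1.95,-4.87,5,0,0,-6],[-1,1.95,-4.87,3,0,0,-6],[-1,1.95,-4.87,3,0,0,-6],[-1,1.95,-4.87,3,0,0,-6]]]'; python3 snap.py 5 wrist side scene;  python3 - <<'E'
from h import *
b=cv2.imread("pics/side5.png")[175:300,200:355]
cv2.imwrite("pics/si5_c.png",cv2.resize(b,None,fx=4.5,fy=4.5,interpolation=cv2.INTER_CUBIC))
E
```

```text
time_s: 8.7
position: [0.5958, -0.0601, 0.0499]
tool_rot: [[-0.275, 0.001, 0.962], [-0.962, -0.0, -0.275], [-0.0, -1.0, 0.001]]
ft_force: [1.1, -0.6, 0.7]
grip_width: 0.0001
```

View pics/wrist5.png

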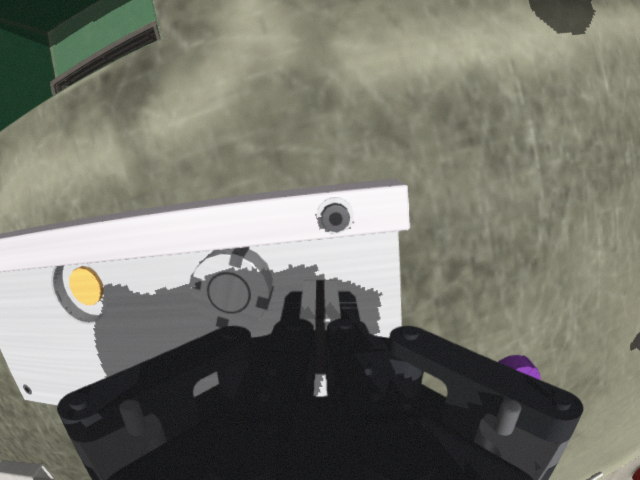

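View pics/si5_c.png

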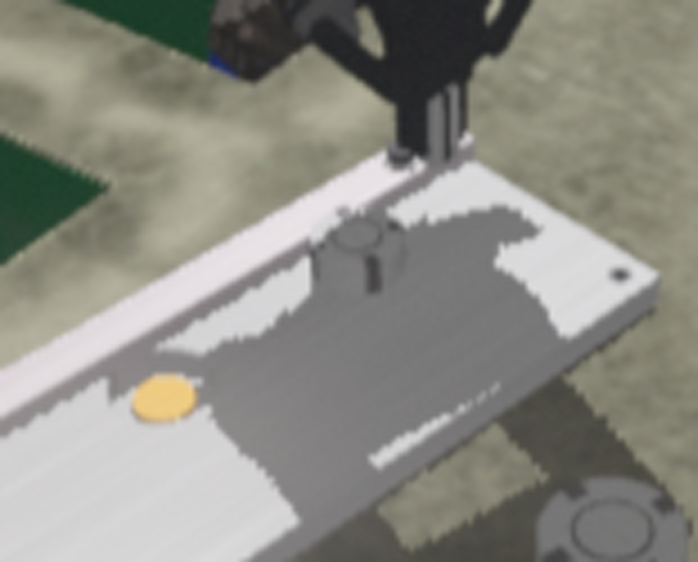

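```bash
python3 -m inch '[[[-1,0,0,-1.5,0,0,0],[-1,0,0,-2.8,0,0,0],[-1,0,0,-3.05,0,0,0],[-1,0,0,-3.05,0,0,0]]]' | grep -E "pos|ft"
python3 - <<'E'
from h import *
d=pickle.load(open("pics/wrist5.pkl","rb"))
print(g(wz(d,(229,293),.032)))
E
```

```text
position: [0.5956, -0.0602, 0.0185]
ft_force: [-0.8, -0.3, -0.0]
[ 23.73003618 -74.91226337]
```

```bash
python3 -m inch '[[[-1,0.07,0.39,0,0,0,0],[-1,0.12,0.69,0,0,0,0],[-1,0.17,0.99,0,0,0,0],[-1,0.23,1.28,0,0,0,0],[-1,0.29,1.67,0,0,0,0],[-1,0.36,2.07,0,0,0,0],[-1,0.43,2.46,0,0,0,0],[-1,0.5,2.86,0,0,0,0],[-1,0.57,3.25,0,0,0,0],[-1,0.64,3.64,0,0,0,0],[-1,0.71,4.04,0,0,0,0],[-1,0.78,4.43,0,0,0,0],[-1,0.85,4.83,0,0,0,0],[-1,0.85,4.83,0,0,0,0]]]' ; python3 snap.py 6 wrist
```

```text
time_s: 11.1
position: [0.6041, -0.0116, 0.0188]
tool_rot: [[-0.275, -0.0, 0.962], [-0.962, 0.0, -0.275], [-0.0, -1.0, -0.0]]
ft_force: [0.6, -0.7, 0.4]
grip_width: 0.0001
```

View pics/wrist6.png

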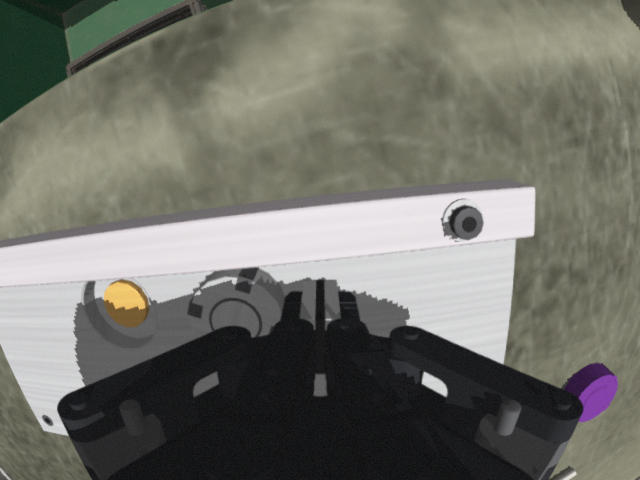

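Run:
```python
from h import *
d=pickle.load(open("pics/wrist6.pkl","rb"))
print(g(wz(d,(235,319),.032)),g(wz(d,(127,304),.009)),g([.6041,-.0116]), g(wz(d,(235,273),.026)))
```

```text
[ 25.16096229 -35.78477684] [24.40522306 27.38169971] [ 24.46255 -69.11615] [ 42.44444332 -37.78548633]
```

```bash
python3 -m inch '[[[-1,0.05,0.3,0,0,0,0],[-1,0.12,0.69,0,0,0,0],[-1,0.19,1.08,0,0,0,0],[-1,0.26,1.48,0,0,0,0],[-1,0.33,1.87,0,0,0,0],[-1,0.4,2.27,0,0,0,0],[-1,0.47,2.66,0,0,0,0],[-1,0.54,3.05,0,0,0,0],[-1,0.61,3.45,0,0,0,0],[-1,0.68,3.84,0,0,0,0],[-1,0.75,4.24,0,0,0,0],[-1,0.82,4.63,0,0,0,0],[-1,0.87,4.92,0,0,0,0],[-1,0.87,4.92,0,0,0,0]]]' ; python3 snap.py 7 wrist side;  python3 - <<'E'
from h import *
b=cv2.imread("pics/side7.png")[195:330,170:325]
cv2.imwrite("pics/si7_c.png",cv2.resize(b,None,fx=4.2,fy=4.2,interpolation=cv2.INTER_CUBIC))
E
```

```text
time_s: 12.9
position: [0.6128, 0.0375, 0.0188]
tool_rot: [[-0.275, 0.0, 0.962], [-0.962, 0.0, -0.275], [-0.0, -1.0, -0.0]]
ft_force: [0.0, 0.4, -0.2]
grip_width: 0.0002
```

View pics/wrist7.png

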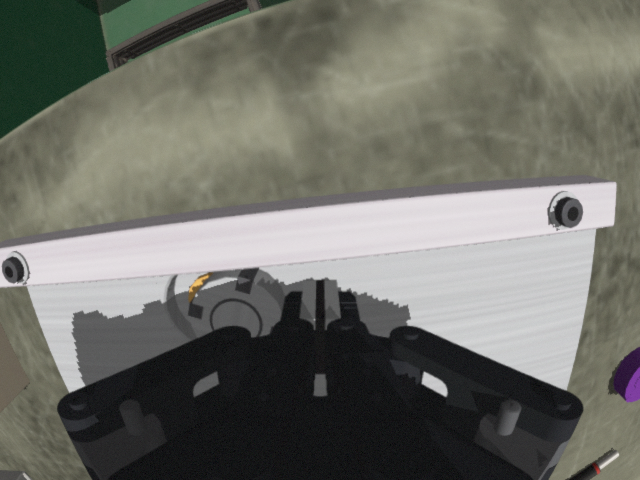

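View pics/si7_c.png

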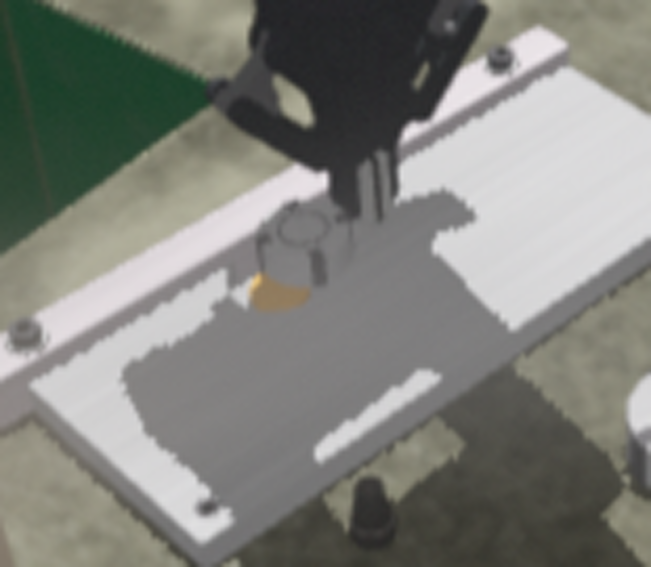

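The nut is on the fence, partly over the pocket, and the ejector is still showing at wrist (200,288). I'll continue slowly.

```bash
python3 -m inch '[[[-1,0.02,0.1,0,0,0,0],[-1,0.035,0.2,0,0,0,0],[-1,0.05,0.3,0,0,0,0],[-1,0.07,0.4,0,0,0,0],[-1,0.09,0.5,0,0,0,0],[-1,0.105,0.6,0,0,0,0],[-1,0.12,0.7,0,0,0,0]]]' | grep -E "pos|ft"
python3 -m inch '[[[-1,0.02,0.1,0,0,0,0],[-1,0.035,0.2,0,0,0,0]]]' | grep -E "pos|ft"
python3 -m inch '[[[-1,0.02,0.1,0,0,0,0],[-1,0.02,0.1,0,0,0,0]]]' | grep -E "pos|ft"; python3 snap.py 8 side;  python3 - <<'E'
from h import *
b=cv2.imread("pics/side8.png")[225:290,205:285]
cv2.imwrite("pics/si8_c.png",cv2.resize(b,None,fx=8,fy=8,interpolation=cv2.INTER_CUBIC))
E
```

```text
position: [0.614, 0.0444, 0.0188]
ft_force: [-0.6, -0.2, 0.7]
position: [0.6144, 0.0464, 0.0188]
ft_force: [0.4, 0.7, 0.1]
position: [0.6146, 0.0473, 0.0188]
ft_force: [-0.0, 0.7, -0.7]
```

View pics/si8_c.png

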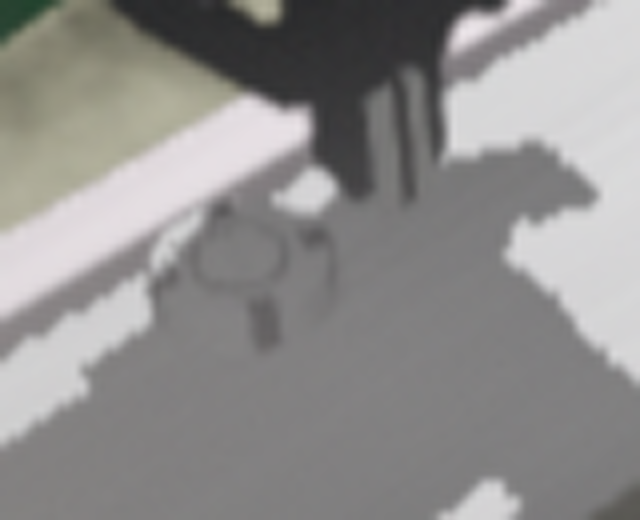

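```bash
python3 snap.py 9 wrist scene
python3 - <<'E'
from h import *
d=pickle.load(open("pics/side8.pkl","rb"))
u=((240+.5)/8-.5+205,(256+.5)/8-.5+225)
print(g(onz(d,u,.032)),g(onz(d,u,.025)),g([.6146,.0473]))
b=cv2.imread("pics/wrist9.png")[230:380,140:340]
cv2.imwrite("pics/w9_c.png",cv2.resize(b,None,fx=3.9,fy=3.9,interpolation=cv2.INTER_CUBIC))
b=cv2.imread("pics/scene9.png")[160:260,300:420]
cv2.imwrite("pics/sc9_c.png",cv2.resize(b,None,fx=5,fy=5,interpolation=cv2.INTER_CUBIC))
E
```

```text
[18.48754537 34.82135934] [25.08592628 30.61240481] [24.5859 -9.2779]
```

View pics/w9_c.png

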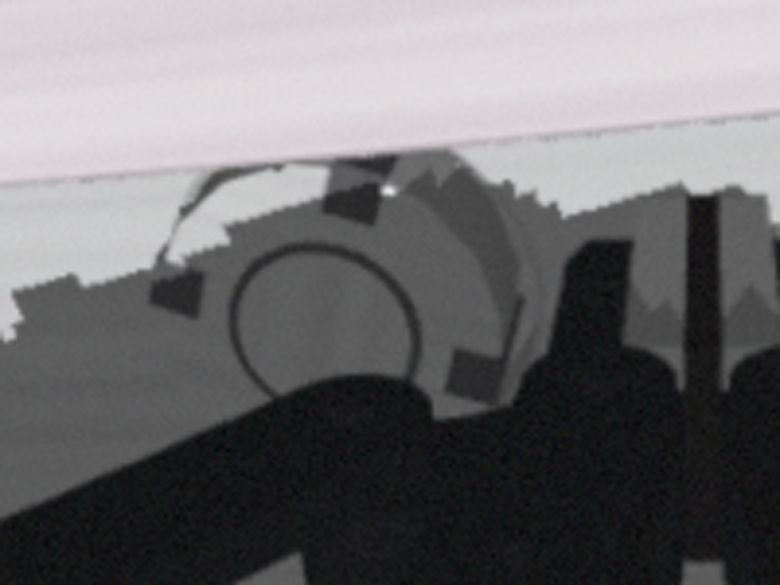

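View pics/sc9_c.png

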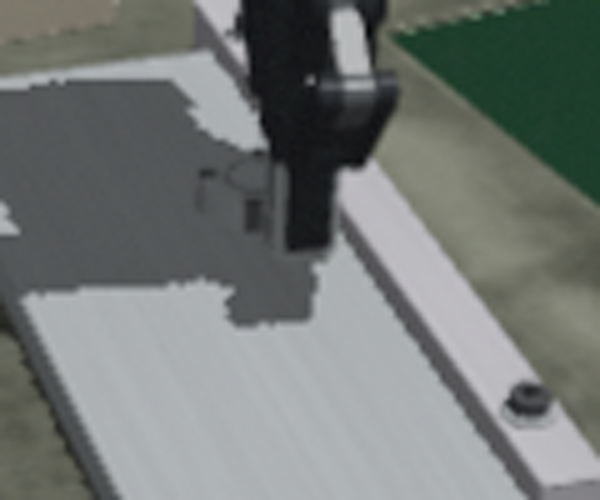

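The nut has moved ahead of the fingers and looks dropped in: at z=25 mm the ray gives guide (25.1, 30.6). I'll back off and check that it's flat.

```bash
python3 -m inch '[[[-1,-0.1,-0.5,0,0,0,0],[-1,-0.3,-2,3,0,0,3],[-1,-0.6,-4,6,0,0,6],[-1,-1,-6,8,0,0,6],[-1,-1,-6,8,0,0,6],[-1,-1,-6,8,0,0,6]]]' | grep -E "time|pos|ft"
 python3 snap.py 10 wrist scene side
python3 - <<'E'
from h import *
b=cv2.imread("pics/wrist10.png")[100:340,90:410]
cv2.imwrite("pics/w10_c.png",cv2.resize(b,None,fx=2.4,fy=2.4,interpolation=cv2.INTER_CUBIC))
a=cv2.imread("pics/scene10.png")[165:240,310:400]
b=cv2.imread("pics/side10.png")[225:300,195:285]
cv2.imwrite("pics/ss10_c.png",cv2.resize(np.hstack([a,b]),None,fx=4.4,fy=4.4,interpolation=cv2.INTER_CUBIC))
E
```

```text
time_s: 15.28
position: [0.6042, -0.0123, 0.0979]
ft_force: [-0.6, 0.7, 0.0]
```

View pics/w10_c.png

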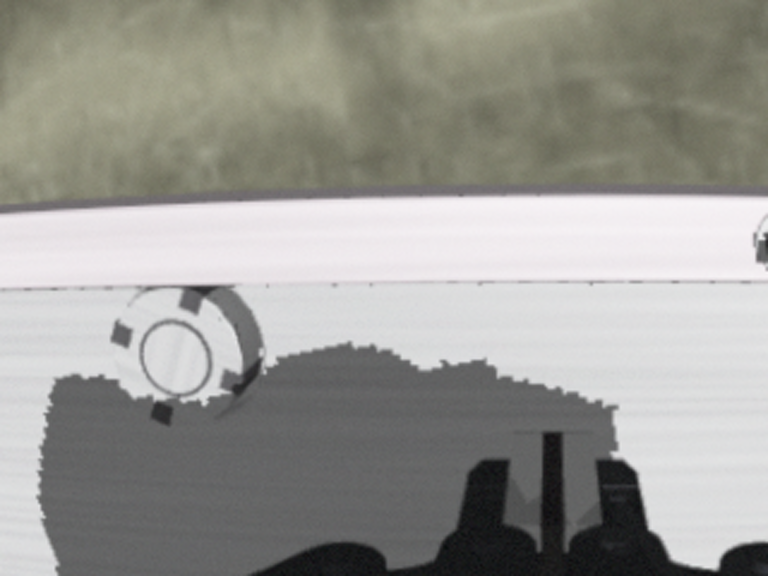

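View pics/ss10_c.png

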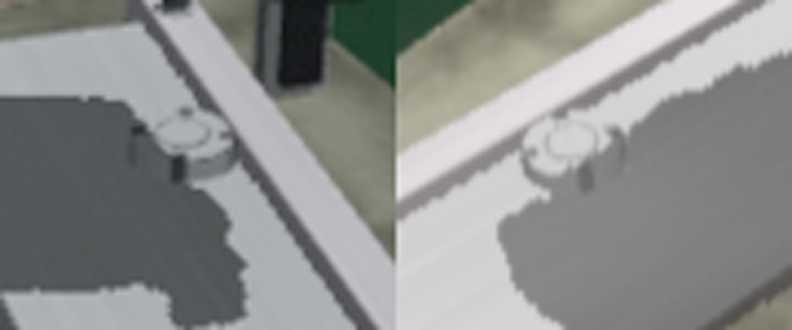

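Run:
```python
from h import *
np.set_printoptions(precision=4,suppress=True)
sc,si,w=[pickle.load(open(f"pics/{n}10.pkl","rb")) for n in("scene","side","wrist")]
a=(185.5/4.4-.5+310,131.5/4.4-.5+165); b=((573.5-396)/4.4-.5+195,140/4.4-.5+225); c=(176/2.4+90-.3,357/2.4+100-.3)
p,e=tri(sc,a,si,b); print(p,e,g(p))
for z in(.020,.025,.032): print(z,g(onz(sc,a,z)),g(onz(si,b,z)),g(wz(w,c,z)))
```

```text
[0.6219 0.086  0.0254] 0.0002722009859917762 [25.0136 30.0994]
0.02 [28.4274 39.2792] [29.9636 26.8544] [22.4625 33.1164]
0.025 [25.4361 30.9996] [25.249  29.8674] [24.0303 30.7654]
0.032 [21.2482 19.4082] [18.6486 34.0856] [26.2253 27.4741]
```

Three views agree: the nut's top is at z≈25.4 mm, guide (25.0, 30.3), dropped in and flat. I'll move above it and press with shut fingers.

```bash
python3 -m inch '[[[-1,0.6,3.3,-1,0,0,0],[-1,1.2,6.6,-2,0,0,0],[-1,1.78,9.86,-3,0,0,0],[-1,1.78,9.86,-5,0,0,0],[-1,1.78,9.86,-6.4,0,0,0],[-1,1.78,9.86,-6.8,0,0,0],[-1,1.78,9.86,-6.8,0,0,0]]]' | grep -E "time|pos|ft"
```

```text
time_s: 16.3
position: [0.6225, 0.0855, 0.0308]
ft_force: [0.1, 0.8, -0.3]
```

```bash
python3 -m inch '[[[-1,0,0,-0.1,0,0,0],[-1,0,0,-0.2,0,0,0],[-1,0,0,-0.3,0,0,0]]]' | grep -E "time|pos|ft"; python3 -m inch '[[[-1,0,0,-0.05,0,0,0],[-1,0,0,-0.1,0,0,0]]]' | grep -E "time|pos|ft"
```

```text
time_s: 16.68
position: [0.6225, 0.0858, 0.028]
ft_force: [0.4, 0.9, -0.3]
time_s: 16.92
position: [0.6224, 0.0859, 0.0268]
ft_force: [0.3, -0.0, -0.1]
```

```bash
python3 -m inch '[[[-1,0,0,-0.05,0,0,0],[-1,0,0,-0.1,0,0,0]]]' | grep -E "pos|ft"; python3 -m inch '[[[-1,0,0,-0.05,0,0,0],[-1,0,0,-0.1,0,0,0]]]' | grep -E "pos|ft"
```

```text
position: [0.6224, 0.0859, 0.0258]
ft_force: [0.1, -0.2, -0.5]
position: [0.6224, 0.0858, 0.0248]
ft_force: [-0.0, -0.6, 0.2]
```

```bash
python3 -m inch '[[[-1,0,0,-0.05,0,0,0],[-1,0,0,-0.05,0,0,0]]]' | grep -E "pos|ft"; python3 -m inch '[[[-1,0,0,-0.05,0,0,0],[-1,0,0,-0.05,0,0,0]]]' | grep -E "pos|ft"
```

```text
position: [0.6224, 0.0859, 0.0244]
ft_force: [-0.3, -0.0, 1.2]
position: [0.6224, 0.0858, 0.0241]
ft_force: [-1.5, -0.5, 3.9]
```

```bash
for i in 1; do python3 -m inch '[[[-1,0,0,-0.05,0,0,0],[-1,0,0,-0.05,0,0,0]]]' | grep -E "pos|ft"; done; python3 -m inch '[[[-1,0,0,-0.05,0,0,0],[-1,0,0,-0.05,0,0,0]]]' | grep -E "pos|ft"
```

```text
position: [0.6224, 0.0858, 0.0234]
ft_force: [-1.6, 0.2, 2.7]
position: [0.6224, 0.0858, 0.0228]
ft_force: [-0.8, 0.3, 3.9]
```

```bash
python3 -m inch '[[[-1,0,0,-0.05,0,0,0],[-1,0,0,-0.1,0,0,0]]]' | grep -E "pos|ft"; python3 -m inch '[[[-1,0,0,-0.05,0,0,0],[-1,0,0,-0.05,0,0,0]]]' | grep -E "pos|ft"
```

```text
position: [0.6224, 0.0859, 0.0218]
ft_force: [-1.2, 0.0, 3.2]
position: [0.6224, 0.0859, 0.0212]
ft_force: [-1.3, 0.0, 3.6]
```

```bash
python3 -m inch '[[[-1,0,0,-0.05,0,0,0],[-1,0,0,-0.1,0,0,0]]]' | grep -E "pos|ft"; python3 -m inch '[[[-1,0,0,-0.05,0,0,0],[-1,0,0,-0.05,0,0,0]]]' | grep -E "pos|ft"
```

```text
position: [0.6224, 0.0859, 0.0203]
ft_force: [0.3, 0.4, 4.3]
position: [0.6224, 0.0859, 0.0201]
ft_force: [-2.0, 1.2, 6.4]
```

```bash
python3 -m inch '[[[-1,0,0,-0.04,0,0,0],[-1,0,0,-0.04,0,0,0]]]' | grep -E "pos|ft"; python3 -m inch '[[[-1,0,0,-0.03,0,0,0],[-1,0,0,-0.03,0,0,0]]]' | grep -E "pos|ft"
```

```text
position: [0.6224, 0.0859, 0.02]
ft_force: [-2.6, -0.6, 8.5]
position: [0.6224, 0.0859, 0.0201]
ft_force: [-2.6, -0.1, 11.1]
```

```bash
python3 -m inch '[[[-1,0,0,-0.03,0,0,0],[-1,0,0,-0.06,0,0,0],[-1,0,0,-0.06,0,0,0]]]' | grep -E "pos|ft"; python3 snap.py 11 side wrist; python3 -m inch '[[[-1,0,0,0.1,0,0,0],[-1,0,0,0.4,0,0,0],[-1,0,0,3,0,0,0],[-1,-1.5,-6,6,0,0,0],[-1,-3,-10,10,0,0,0],[-1,-3,-10,10,0,0,0],[-1,-3,-10,10,0,0,0]]]' | grep -E "time|pos|ft"
 python3 snap.py 12 wrist scene side
python3 - <<'E'
from h import *
b=cv2.imread("pics/wrist12.png")
a=cv2.imread("pics/scene12.png")[165:240,310:400]
b2=cv2.imread("pics/side12.png")[225:300,195:285]
cv2.imwrite("pics/ss12_c.png",cv2.resize(np.hstack([a,b2]),None,fx=4.4,fy=4.4,interpolation=cv2.INTER_CUBIC))
E
```

```text
position: [0.6225, 0.0859, 0.02]
ft_force: [-6.1, -0.0, 15.8]
time_s: 21.28
position: [0.5921, -0.0138, 0.1178]
ft_force: [0.7, 0.5, 0.7]
```

View pics/ss12_c.png

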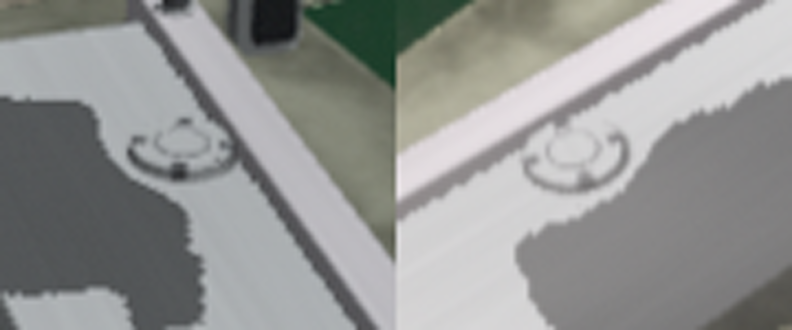

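View pics/wrist12.png

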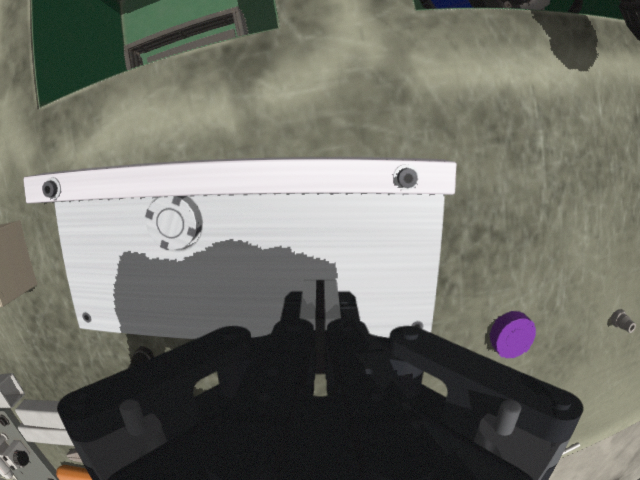

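Run:
```python
from h import *
np.set_printoptions(precision=4,suppress=True)
sc,si,w=[pickle.load(open(f"pics/{n}12.pkl","rb")) for n in("scene","side","wrist")]
a=(183/4.4-.5+310,140.5/4.4-.5+165); b=((575-396)/4.4-.5+195,147.5/4.4-.5+225); c=(170,222)
p,e=tri(sc,a,si,b); print(p,e,g(p))
for z in(.020,.025): print(z,g(onz(sc,a,z)),g(onz(si,b,z)),g(wz(w,c,z)))
```

```text
[0.6212 0.0862 0.0216] 0.0001501710459687815 [24.3193 30.2063]
0.02 [25.2058 32.817 ] [25.9587 29.2031] [24.0851 31.0862]
0.025 [22.2475 24.6038] [21.2794 32.1955] [25.2457 28.8974]
```

Run:
```python
from h import *
o=[]
for n,(x,y) in(("scene",(352,197)),("side",(236,258))):
    for k in(10,12):
        d=pickle.load(open(f"pics/{n}{k}.pkl","rb"))["frame"][:,:,::-1]
        c=d[y-18:y+18,x-24:x+24]; o.append(cv2.resize(c,None,fx=8,fy=8,interpolation=cv2.INTER_CUBIC))
cv2.imwrite("pics/cmp.png",np.vstack([np.hstack(o[:2]),np.hstack(o[2:])]))
```

```text
(no output)
```

View pics/cmp.png

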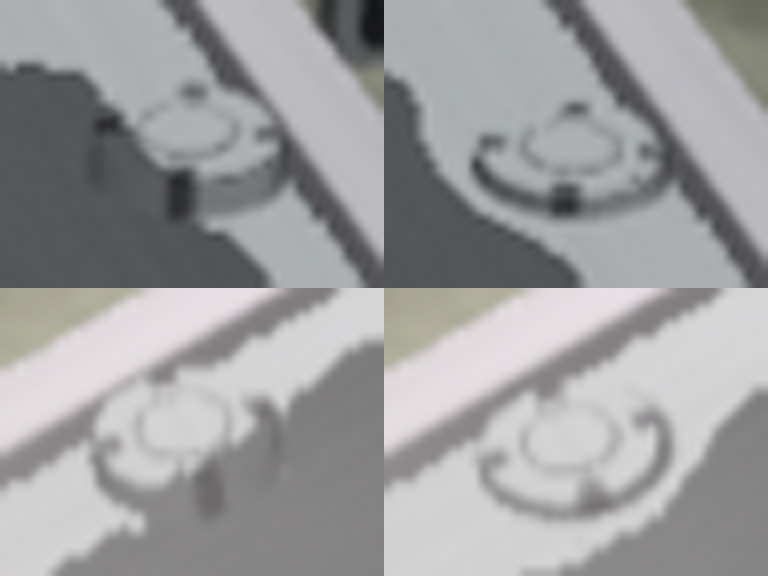

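Run:
```python
from h import *
for n in("scene","side"):
    d=pickle.load(open(f"pics/{n}12.pkl","rb"))
    P=[np.r_[G0+GX*.025+GY*.0303,z] for z in(.032,.025,.0205,.020)]
    u=cv2.projectPoints(np.array(P),d["rvec"],d["tvec"],d["mtx"],None)[0][:,0]; print(n,u, (u[3]-u[1])*8)
```

```text
scene [[351.69515282 191.03612292]
 [351.55159705 194.61233025]
 [351.45991907 196.89617737]
 [351.44976179 197.14921163]] [-0.81468203 20.29505101]
side [[234.31457557 253.57000851]
 [234.72588958 256.50218131]
 [234.98795476 258.37038996]
 [235.01696059 258.57716657]] [ 2.3285681  16.59988206]
```

Triangulation gives a drop of only about 3.8 mm, with roughly ±1 mm of doubt. The press itself hit a hard stop at TCP z=20.0. To settle it, I'll touch the bare plate with the fingertips as a height reference. A home nut should read 4 mm higher.

```bash
python3 -m inch '[[[-1,-1,0,-4,0,0,0],[-1,-1,0,-8,0,0,0],[-1,-1,0,-9.6,0,0,0],[-1,-1,0,-9.9,0,0,0],[-1,-1,0,-9.95,0,0,0],[-1,-1,0,-10,0,0,0],[-1,-1,0,-10,0,0,0]]]' | grep -E "time|pos|ft"; python3 -m inch '[[[-1,0,0,-0.05,0,0,0],[-1,0,0,-0.1,0,0,0],[-1,0,0,-0.1,0,0,0]]]' | grep -E "pos|ft"
```

```text
time_s: 22.3
position: [0.5827, -0.0142, 0.0192]
ft_force: [-0.1, -0.9, 0.1]
position: [0.5823, -0.0142, 0.0175]
ft_force: [-0.2, -0.1, -0.4]
```

```bash
python3 -m inch '[[[-1,0,0,-0.05,0,0,0],[-1,0,0,-0.05,0,0,0]]]' | grep -E "pos|ft"; python3 -m inch '[[[-1,0,0,-0.05,0,0,0],[-1,0,0,-0.05,0,0,0]]]' | grep -E "pos|ft"
```

```text
position: [0.5824, -0.0141, 0.017]
ft_force: [-0.3, 0.2, -0.2]
position: [0.5823, -0.0141, 0.0165]
ft_force: [-0.0, -0.1, -0.3]
```

```bash
python3 -m inch '[[[-1,0,0,-0.05,0,0,0],[-1,0,0,-0.05,0,0,0]]]' | grep -E "pos|ft"; python3 -m inch '[[[-1,0,0,-0.05,0,0,0],[-1,0,0,-0.05,0,0,0]]]' | grep -E "pos|ft"
```

```text
position: [0.5824, -0.0142, 0.0161]
ft_force: [0.3, -0.7, 1.0]
position: [0.5824, -0.0141, 0.0161]
ft_force: [-1.1, 0.8, 5.8]
```

```bash
python3 -m inch '[[[-1,0,0,-0.05,0,0,0],[-1,0,0,-0.05,0,0,0]]]' | grep -E "pos|ft"; python3 -m inch '[[[-1,0,0,-0.04,0,0,0],[-1,0,0,-0.04,0,0,0]]]' | grep -E "time|pos|ft"
```

```text
position: [0.5824, -0.0142, 0.016]
ft_force: [-3.1, 0.7, 10.5]
time_s: 24.18
position: [0.5825, -0.0141, 0.0161]
ft_force: [-4.3, 0.0, 14.4]
```

The plate reads 16.05 mm and the pressed nut's top read 20.0 mm, so it stands 3.95 mm above the plate. Home is 4.0 mm. I'll retreat and hand in.

```bash
python3 -m inch '[[[-1,0,0,0.3,0,0,0],[-1,0,0,4,0,0,0],[-1,0,0,9,0,0,0],[-1,0,0,12,0,0,0],[-1,0,0,12,0,0,0],[-1,0,0,12,0,0,0]]]' | grep -E "time|pos|ft"
python3 - <<'E'
from rig import env
print(env.close_job())
E
```

```text
time_s: 24.92
position: [0.5818, -0.014, 0.1335]
ft_force: [0.0, -0.7, -0.8]
the job is handed in; nothing more can be done
None
```

I pushed the nut onto the fence, slid it along until it dropped into the pocket, pressed it home and handed the job in at about 25 s; no verdict was reported.

- **Against the fence:** I cradled the nut between slightly open fingers and pushed until I read about 6 N of contact force.
- **Into the pocket:** I slid it along the fence with shut fingers and the tool turned 6° towards the fence. It dropped in at about y = +30 mm in the guide frame. Three camera views agreed, with its top at about 25.4 mm against a nominal 25 mm.
- **Pressed home:** It sank under about 4 N and then hit a hard stop, where I loaded it to about 16 N. That was the highest load I read on the nut; readings come only at the end of each move. The limit is 30 N.

**Final checks:**
- **Height:** At the stop the nut's top read 20.0 mm. I then touched the bare plate, which read 16.05 mm, so the nut stood 3.95 mm above it, against 4.0 mm when fully home.
- **Clear of everything:** The arm was well above the work with no force on the tool when I handed in.
- **Disagreement:** The last camera triangulation put the top at 21.6 mm, a drop of only 3.8 mm. Its uncertainty is about 1 mm, so I relied on the touch measurement.
- **Flatness:** I judged it by eye in the pictures and from the full-face press, not by a measured angle.

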